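# Close the sample jar and lock the keeper over its lid

### The job

Close up the loaded sample jar: put the white lid on it so that it sits flat and fully home, and let go of it. Then pull up the orange lock knob, slide the blue section to the next hole towards the jar so that its tongue reaches over the lid, and let the pin go fully down into that hole. Finish while holding: keep the orange knob gripped with the pin down in the hole, do not let go, and leave the loose things round about where they are.

Things in the scene. Friction and masses are not known exactly. Their poses are not given: they have to be found in the camera images.
- fixture: Fixed grey base plate 116 x 290 x 8 mm with a clear round jar (two dishes in it) and an aluminium rail. Origin on the worktop under the jar's axis, z up. The rail runs along the line x = 0 on the -y side, top 62 mm above the worktop, with 12 mm square pin holes at y = -180, -140 (the section starts here) and -100 mm. +y is the way the blue section slides towards the jar.
- jar_rim (a point): Centre of the jar's mouth, at the height of its rim (58 mm above the worktop). Jar: 84 mm outside, 76 mm inside diameter, open upwards.
- next_hole (a point): Centre of the pin hole nearest the jar, on the rail's top face, 62 mm above the worktop, 100 mm from the jar's axis: the hole into which the pin must go.
- lid: Loose white lid, 75 to 155 g, right way up; origin at the centre of its underside, z up. Spigot 71 mm diameter, 8 mm deep, foot tapered; above it a white flange 92 mm diameter, 8 mm thick, whose underside (8 mm above the origin) rests on the jar's rim when home; on top a black upright cylindrical knob 20 mm diameter, 32 mm high (16 to 48 mm above the origin).
- lid_knob (a point): Centre of the top face of the lid's black knob, 48 mm above the lid's origin.
- lock_knob (a point): Centre of the top face of the orange lock knob; moves with it. Upright cylinder 22 mm diameter, 34 mm high, on the pin's axis; with the pin down its top is 121 mm above the worktop, its underside 87 mm. Below it a steel boss 18 mm wide (top at 84 mm) on the blue section (36 mm wide, 44 mm long, top at 74 mm).
- plunger (a joint): Lift of the lock knob with its pin in m: 0 = pin fully down in a hole, 0.014 = highest. A spring pulls it down with 4 N at 0 and 7.5 N at the top. The round-nosed 8 mm pin clears the rail above 0.009; lowered between two holes it rests on the rail at 0.008.
- section (a joint): Position of the blue section with its knob along the rail in m: 0 at the start hole, +0.040 at the next hole towards the jar, -0.040 at the hole away from it; stops at -0.044 and +0.048. It slides with about 1 N of friction; the pin in a hole stops it but for 2 mm of play either way.
- label_tape: Bystander: roll of yellow tape lying flat, 66 x 66 x 19 mm, origin at the centre of its underside.
- bottle_100: Bystander: clear bottle with red cap, 56 x 56 x 109 mm, origin at the centre of its underside.
- dropper_1: Bystander: dropper bottle with green cap, 27 x 27 x 86 mm, origin at the centre of its underside.
- forceps: Bystander: steel forceps lying, 121 mm long, 9 mm thick, origin at the centre of their underside.
- tongue_tip (a point): Middle of the free end of the blue section's forked tongue, on its underside, 80 mm from the knob's axis towards the jar, 69 mm above the worktop: 3 mm over the flange of the seated lid. Tongue 30 mm wide over its two 8 mm prongs, 5 mm thick; the next hole shows between them.
There are look-alikes about, which are no part of the job. What is shaped like the lid but pink is not meant.

How it is judged:
By the outcome, as a careful person would: the job done as asked, in the order asked, and still so for the second after the job is handed in, while the arm keeps its last pose, push and grip.
It also fails if it takes over 50 s, if anything falls off the work surface, if the arm or the gripper's body presses on something with over 40 N, if the wrist force passes 120 N, or if a joint passes its speed limit or range.

### The arm

A 6-joint arm with a two-finger parallel gripper is mounted at the origin on a cart in front of the work surface, level with it; the furniture and walls round the work are solid. World frame = base frame: x ahead of the robot, y to its left, z up, the work surface at z = 0. Lengths are in m, angles in degrees, forces in N, time in s.
With the tool pointing down it reaches from about 0.35 to 1 m from the base axis. Payload 7.1 kg.
Tool frame: the origin (TCP) lies on the front face of the gripper's body, between the roots of the fingers; the fingertips stand 73 mm ahead of it and the grasp point (between the pads) lies ahead of it (tcp_to_grasp is the z of the grasp point in the tool frame, in m); z points along the fingers, y is the direction in which the jaws open and shut (so a half turn about z gives the same grasp; the last joint's range is limited). The gripper opens to 85 mm and grips with 20 to 120 N. Pads are 22 mm wide; open, the fingers measure 114 mm over their backs; the gripper's body (76 mm by 85 mm) begins 54 mm behind the grasp point. The pads swing forward as they close: fully open they stand 13 mm farther back than shut.
Start: joints at [65.203, 24.242, 93.386, -0, 62.372, -1.089], TCP at [0.251, 0.572, 0.304] pointing down, gripper open.
Joint ranges: [-172.04, 172.04], [-51.8, 120.97], [4.93, 147.93], [-75.15, 255.16], [6.16, 154.13], [-145.62, 145.62]. Speed limits (degrees/s): [136.94, 136.94, 172.46, 180, 180, 180].

### API

Orientations are given as [roll, pitch, yaw] about the fixed x, y, z axes, in that order (R = Rz(yaw) Ry(pitch) Rx(roll)).
In Python, from workcell import get_obs, camera, camera_info, sign_off, tcp_to_grasp gives the robot as it stands. The module is installed in compiled form; this text tells all that it offers.
- The arm moves only by the tool apply_moves, never from a script. Its arguments are lists of equal length, an entry for each row: "delta_pos": the shift along the tool's x, y, z in cm, a list of three; "turn": the turn, a rotation vector about the tool's x, y, z in degrees, a list of three; "hand": the finger opening in cm, from 0 to 8.54. A call has 1 to 20 rows; each row is the pose to reach, as a shift and turn from the pose commanded when the call began, along the tool's axes at that moment; what a row does not reach only later rows make up. A row lasts 1/12 s, in which the tool goes at most 41.7 mm and 7.16 degrees, less where a joint would pass 70% of its speed; a pose out of reach is approached as far as the arm can. A call with a gripper value outside its range is refused whole. The fingers move at their own pace and stop on an object; the grip force is fixed at half the most. Time passes only in rows, so rows that repeat a pose let the fingers close. It gives the time, the measured TCP pose, the force and the opening at its end, in the units of the state.
- get_obs(): the state, without advancing time (a new reading comes with each control period).
- camera(name): name is "side" or "top" or "wrist"; returns the picture (480x640x3 uint8, blue, green, red); there is no depth.
- camera_info(name): a dict with "K" (3x3 intrinsics, pixels), "cam_to_world" (4x4, takes a point from camera to world coordinates); the wrist camera has in their place "T_tool_cam" (4x4, takes a point from camera to tool coordinates, whose origin is the TCP and whose axes are the flange's). Camera axes: x right, y down, z forward; pixel columns grow to the right and rows downward; lengths in m; the calibration is good to about 2 mm. A picture is of the moment at which its call begins: read the wrist's pose just before it. camera_info takes no time and is no camera call.
- sign_off(): hands the job in, once; it reports no verdict.
The state is a dict: "time": time; "q": joint angles; "joint_vel": joint speeds; "joint_efforts": joint torques, N m; "eef_pos": TCP position; "eef_rot": TCP orientation; "ft_force": force on the tool from outside, world axes, zero at the start; "ft_torque": the same for the moment, N m; "gripper_width": finger opening in m.
Only numpy, scipy, OpenCV 4.12 (cv2) and the standard library are available. Lean on these libraries where they do the work, as an engineer would, in place of code of your own. Each camera call takes 0.05 s, during which the arm holds its last target.

## Working session

There is one attempt and no reset: what is moved stays moved. The work goes in short steps, Python scripts to look and compute and a tool call to move; the robot and the scene stay as the last step left them, time stands still between calls to the robot, and variables do not carry over. Pictures are saved under pics/ and viewed, and the job is handed in when it is done.

Besides the shell and the picture viewer there is one more tool, called after "Emit:" in YAML: its name, and indented under it one key for each argument. apply_moves: Moves the arm, as the interface text tells. Its arguments: {"type":"object","properties":{"delta_pos":{"type":"array","items":{"type":"array","items":{"type":"number"}}},"turn":{"type":"array","items":{"type":"array","items":{"type":"number"}}},"hand":{"type":"array","items":{"type":"number"}}},"required":["delta_pos","turn","hand"]}

```bash
mkdir -p pics; python3 - <<'E'
from workcell import *
import cv2
o=get_obs();print(o)
try: print(tcp_to_grasp)
except Exception as e: print(e)
for n in ["top","side","wrist"]:
    i=camera_info(n);print(n,i)
    cv2.imwrite(f"pics/{n}0.png",camera(n))
E
```

```text
{'time': 0.0, 'q': array([ 6.52034564e+01,  2.42859240e+01,  9.34310969e+01, -2.60338446e-03,
        6.23707836e+01, -1.08946218e+00]), 'joint_vel': array([ 0.02042314, -0.06150153,  0.05367662,  0.0511585 ,  0.09814462,
       -0.10719785]), 'joint_efforts': array([ 3.58789766e-03, -5.57400942e+01, -2.81737608e+01,  8.10522192e-05,
        7.52751745e-03, -1.78867617e-05]), 'eef_pos': array([0.25110334, 0.57187565, 0.30313163]), 'eef_rot': array([-1.79912168e+02,  6.34768138e-04,  1.56294128e+02]), 'ft_force': array([ 0.12070792, -0.03107138,  0.13895438]), 'ft_torque': array([ 0.02896218,  0.05907423, -0.03968833]), 'gripper_width': 0.08538889673802874}
0.0539
top {'K': array([[564.86921129,   0.        , 326.63774578],
       [  0.        , 564.86921129, 244.12615964],
       [  0.        ,   0.        ,   1.        ]]), 'cam_to_world': array([[ 0.01976437, -0.99770729,  0.06472656,  0.45899248],
       [-0.99969171, -0.0206938 , -0.01372054,  0.04246296],
       [ 0.01502852, -0.06443543, -0.99780871,  1.29550681],
       [ 0.        ,  0.        ,  0.        ,  1.        ]])}
s
[... 249 characters left out ...]
[-0.13444907,  0.35715029, -0.92431981,  1.02781094],
       [-0.02756479, -0.93377608, -0.35679463,  0.48758058],
       [ 0.        ,  0.        ,  0.        ,  1.        ]])}
wrist {'K': array([[407.66804116,   0.        , 318.71381549],
       [  0.        , 407.66804116, 244.31021757],
       [  0.        ,   0.        ,   1.        ]]), 'T_tool_cam': array([[-1.28409076e-04, -9.62257513e-01, -2.72140517e-01,
         6.95270775e-02],
       [ 9.99999541e-01, -3.81946421e-04,  8.78670324e-04,
         5.98150733e-04],
       [-9.49450218e-04, -2.72140280e-01,  9.62257121e-01,
        -6.82321682e-02],
       [ 0.00000000e+00,  0.00000000e+00,  0.00000000e+00,
         1.00000000e+00]])}
```

View pics/top0.png

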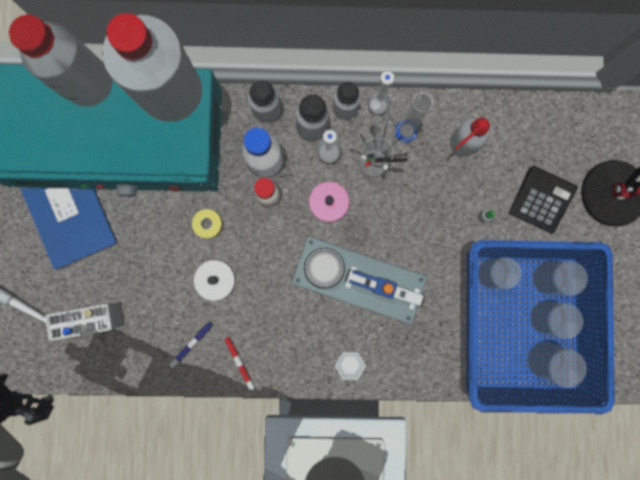

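View pics/side0.png

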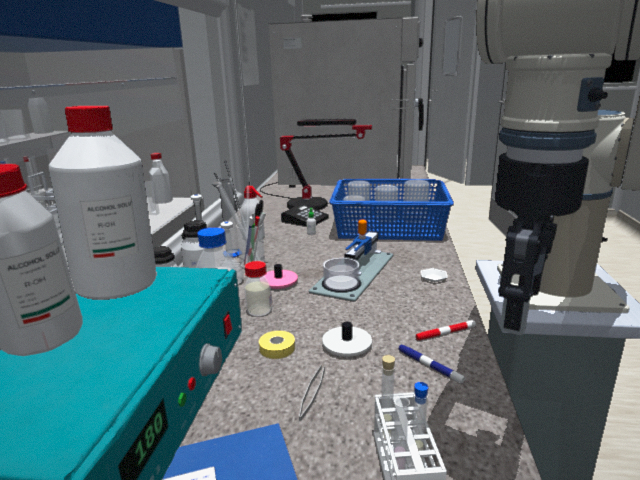

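View pics/wrist0.png

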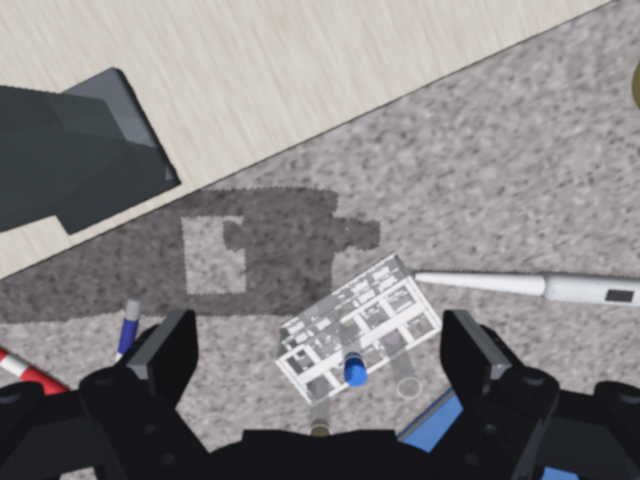

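The top view shows the white lid at (213,281), the jar at (324,268) and the orange knob at (388,288). The pink look-alike is at (329,202). Next I'll measure these.

```bash
cat > h.py <<'E'
import numpy as np,cv2
from workcell import *
def ray(n,uv,T=None):
    i=camera_info(n); T=i['cam_to_world'] if T is None else T
    d=T[:3,:3]@np.linalg.inv(i['K'])@np.array([uv[0],uv[1],1.]); return T[:3,3],d
def plane(n,uv,z,T=None):
    p,d=ray(n,uv,T); return p+d*(z-p[2])/d[2]
def tri(r):
    A=0;b=0
    for p,d in r:
        d=d/np.linalg.norm(d);M=np.eye(3)-np.outer(d,d);A=A+M;b=b+M@p
    return np.linalg.solve(A,b)
def wristT():
    from scipy.spatial.transform import Rotation as R
    o=get_obs();T=np.eye(4);T[:3,:3]=R.from_euler('xyz',o['eef_rot'],degrees=True).as_matrix();T[:3,3]=o['eef_pos']
    return T@camera_info('wrist')['T_tool_cam']
def blobs(m,roi,mn=10):
    k=np.zeros_like(m);x0,y0,x1,y1=roi;k[y0:y1,x0:x1]=m[y0:y1,x0:x1]
    n,l,s,c=cv2.connectedComponentsWithStats(k)
    return [(s[j,4],s[j,:4].tolist(),c[j].round(1).tolist()) for j in range(1,n) if s[j,4]>=mn]
E
python3 - <<'E'
from h import *
t=cv2.imread('pics/top0.png');s=cv2.imread('pics/side0.png')
ht=cv2.cvtColor(t,40);hs=cv2.cvtColor(s,40)
print('white top',blobs(cv2.inRange(ht,(0,0,190),(180,40,255)),(170,240,250,320)))
print('black top',blobs(cv2.inRange(ht,(0,0,0),(180,255,70)),(195,262,232,300),5))
print('or top',blobs(cv2.inRange(ht,(5,150,150),(20,255,255)),(370,270,410,310),5))
print('blue top',blobs(cv2.inRange(ht,(100,120,60),(125,255,255)),(340,260,420,310),5))
print('or side',blobs(cv2.inRange(hs,(5,150,100),(20,255,255)),(345,210,380,245),3))
print('black side',blobs(cv2.inRange(hs,(0,0,0),(180,255,60)),(335,315,360,345),5))
print('white side',blobs(cv2.inRange(hs,(0,0,170),(180,40,255)),(315,320,380,360),20))
cv2.imwrite('pics/a.png',cv2.resize(t[225:330,190:440],None,fx=3.2,fy=3.2,interpolation=2))
cv2.imwrite('pics/b.png',cv2.resize(s[210:430,280:480],None,fx=2.7,fy=2.7,interpolation=2))
E
```

```text
white top [(np.int32(1022), [195, 261, 38, 39], [213.6, 280.0])]
black top [(np.int32(26), [210, 278, 7, 5], [213.3, 279.8])]
or top [(np.int32(57), [384, 284, 8, 9], [387.5, 287.9])]
blue top [(np.int32(211), [352, 272, 41, 26], [375.3, 284.9]), (np.int32(14), [391, 282, 6, 5], [393.8, 283.9])]
or side [(np.int32(97), [358, 220, 9, 14], [362.0, 226.2])]
black side [(np.int32(159), [342, 322, 10, 18], [346.8, 330.5])]
white side [(np.int32(1045), [320, 321, 60, 33], [348.1, 339.2]), (np.int32(28), [372, 340, 8, 10], [375.6, 345.0]), (np.int32(26), [315, 354, 13, 6], [320.5, 357.2])]
```

View pics/a.png

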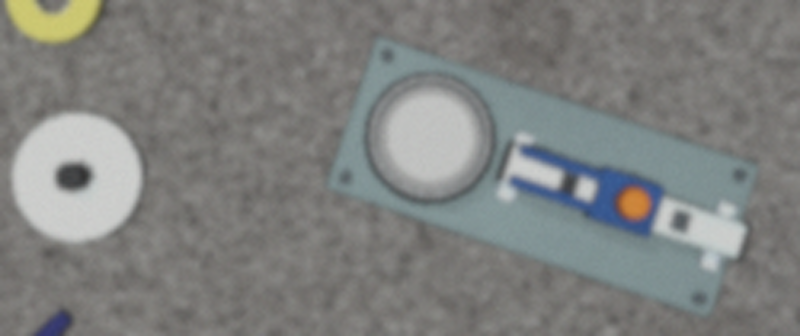

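View pics/b.png

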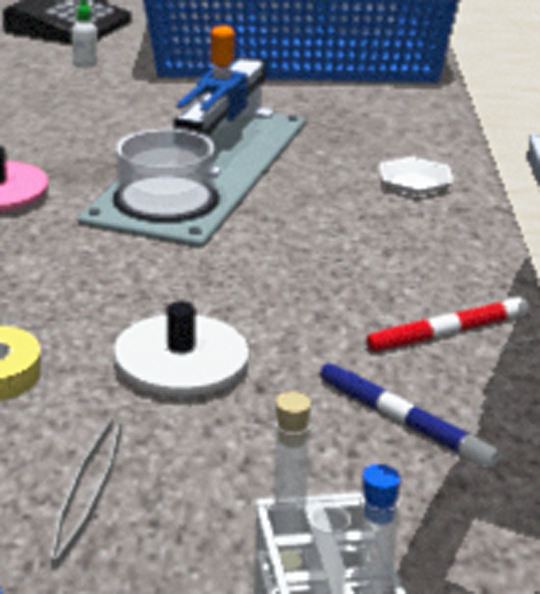

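```bash
python3 - <<'E'
from h import *
def a2(u,v): return (190+u/3.2-.5,225+v/3.2-.5)
print('lid flange', plane('top',(213.6,280.7),.016), 'knobtop',plane('top',(213.0,279.8),.048))
print('lidknob tri mid (z~.032)',tri([ray('top',(213.3,279.9)),ray('side',(346.8,330.8))]))
print('jar rim', plane('top',a2(430,137),.058))
print('orange', plane('top',(387.7,287.9),.121), 'tri',tri([ray('top',(387.5,287.9)),ray('side',(362.3,226.5))]))
c=[plane('top',a2(*q),.008) for q in [(380,40),(755,163),(712,313),(330,186)]]
for q in c: print(q)
print([np.linalg.norm(c[i]-c[(i+1)%4]) for i in range(4)])
e=(c[0]+c[3])/2-(c[1]+c[2])/2; print('yaw of +y', np.degrees(np.arctan2(-e[0],e[1])), 'ctr',sum(c)/4)
E
```

```text
lid flange [0.45411941 0.27798542 0.016     ] knobtop [0.45618822 0.27347405 0.048     ]
lidknob tri mid (z~.032) [0.45590341 0.27659381 0.02749381]
jar rim [0.48827716 0.03048956 0.058     ]
orange [ 0.44672979 -0.10228977  0.121     ] tri [ 0.44582192 -0.10425424  0.10191913]
[0.55795433 0.06709402 0.008     ]
[ 0.47559558 -0.2021094   0.008     ]
[ 0.3687743  -0.17243874  0.008     ]
[0.45326467 0.10030355 0.008     ]
[np.float64(0.28151988186761456), np.float64(0.11086538505631813), np.float64(0.28552929829054496), np.float64(0.10983076810371092)]
yaw of +y -17.112056957405574 ctr [ 0.46389722 -0.05178764  0.008     ]
```

```bash
cat >> h.py <<'E'
from scipy.spatial.transform import Rotation as R
def go(p,yaw=None):
    o=get_obs();y0=o['eef_rot'][2];Rm=R.from_euler('xyz',[180,0,y0],degrees=True).as_matrix()
    d=np.array(p)-o['eef_pos']
    print('delta cm',(Rm.T@d*100).round(2),'turn z',None if yaw is None else round(-((yaw-y0+180)%360-180),2))
E
python3 -c "
from h import *
go((.455,.277,.22),72.6)"
```

```text
delta cm [-30.52 -18.81   8.33] turn z 83.69
```

Emit:
apply_moves:
  delta_pos:
    - [-2,-1,0]
    - [-4,-2.5,0]
    - [-7,-4,0]
    - [-10,-6,0]
    - [-13,-8,1]
    - [-16,-10,2]
    - [-19,-12,3]
    - [-22,-13.5,4]
    - [-25,-15.5,5.5]
    - [-27,-17,7]
    - [-29,-18,8]
    - [-30,-18.5,8.3]
    - [-30.5,-18.8,8.3]
    - [-30.5,-18.8,8.3]
    - [-30.5,-18.8,8.3]
    - [-30.5,-18.8,8.3]
  turn:
    - [0,0,5]
    - [0,0,11]
    - [0,0,18]
    - [0,0,25]
    - [0,0,32]
    - [0,0,39]
    - [0,0,46]
    - [0,0,53]
    - [0,0,60]
    - [0,0,66]
    - [0,0,72]
    - [0,0,77]
    - [0,0,81]
    - [0,0,83.7]
    - [0,0,83.7]
    - [0,0,83.7]
  hand: [8.5,8.5,8.5,8.5,8.5,8.5,8.5,8.5,8.5,8.5,8.5,8.5,8.5,8.5,8.5,8.5]

```text
time: 1.48
eef_pos: [0.4549, 0.2774, 0.2208]
eef_rot: [-180.0, 0.0, 72.7]
ft_force: [-0.5, 0.6, 0.4]
gripper_width: 0.0852
```

```bash
python3 - <<'E'
from h import *
T=wristT();o=get_obs();np.save('T1.npy',T);cv2.imwrite('pics/w1.png',camera('wrist'));print(o['time'],o['eef_pos'],o['eef_rot'],o['ft_force'])
E
```

```text
1.4833 [0.4548912  0.27736575 0.22077892] [-1.79984886e+02  1.23823083e-02  7.26655476e+01] [-0.4534518   0.63412769  0.43041389]
```

View pics/w1.png

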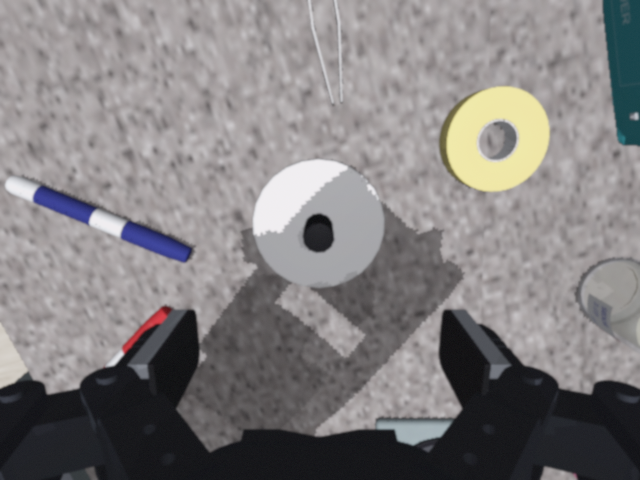

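```bash
python3 - <<'E'
from h import *
T=np.load('T1.npy');w=cv2.imread('pics/w1.png')
h=cv2.cvtColor(w,40)
m=cv2.inRange(h,(0,0,0),(180,255,70))
print(blobs(m,(290,200,350,260)))
cv2.imwrite('pics/w1c.png',cv2.resize(w[205:265,285:355],None,fx=8,fy=8,interpolation=2))
# flange contour: non-granite via ellipse
g=cv2.inRange(h,(0,0,135),(180,25,255));g=cv2.morphologyEx(g,cv2.MORPH_OPEN,np.ones((7,7)))
k=np.zeros_like(g);k[145:300,240:400]=g[145:300,240:400]
c=max(cv2.findContours(k,0,1)[0],key=cv2.contourArea);e=cv2.fitEllipse(cv2.convexHull(c));print(e)
print('flange',plane('wrist',e[0],.016,T),plane('wrist',(318.5,223.5),.016,T))
E
```

```text
[(np.int32(881), [304, 214, 29, 38], [318.0, 232.9])]
((319.7342224121094, 171.85604858398438), (162.7484130859375, 260.2919616699219), 7.298611640930176)
flange [0.46772275 0.31791457 0.016     ] [0.45649024 0.28470385 0.016     ]
```

View pics/w1c.png

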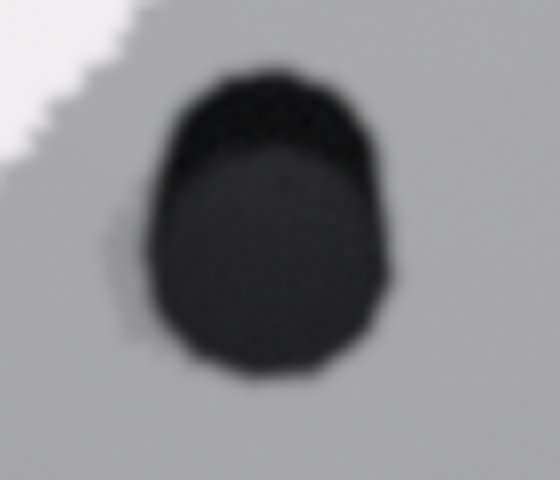

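```bash
python3 - <<'E'
from h import *
T=np.load('T1.npy')
p=plane('wrist',(318.6,237.0),.048,T);print('knob',p)
for uv in [(252.5,225),(385,225),(319,159),(319,288)]: print(plane('wrist',uv,.016,T))
go((p[0],p[1],.094))
E
```

```text
knob [0.45622751 0.28357076 0.048     ]
[0.4129153  0.29720224 0.016     ]
[0.49975924 0.27009063 0.016     ]
[0.4697479  0.32603734 0.016     ]
[0.44269679 0.23935082 0.016     ]
delta cm [ 0.62 -0.04 12.69] turn z None
```

```bash
python3 - <<'E'
from h import *
s=cv2.imread('pics/side0.png')
cv2.imwrite('pics/s1c.png',cv2.resize(s[310:365,310:385],None,fx=8,fy=8,interpolation=2))
print(plane('side',(346.8,324),.048),plane('side',(347,343),.016))
T=np.load('T1.npy')
# project where wrist-derived pt shows in others
for n in ['top','side']:
    i=camera_info(n);M=np.linalg.inv(i['cam_to_world'])
    for p in [(.4562,.2836,.048),(.4562,.2833,.016)]:
        q=M@np.array([*p,1]);q=i['K']@q[:3];print(n,q[:2]/q[2])
E
```

```text
[0.45498605 0.28686272 0.048     ] [0.45382801 0.2994202  0.016     ]
top [208.3808781  279.70326706]
top [211.26661358 279.72848699]
side [346.27049089 323.04791381]
side [346.37834005 338.11453765]
```

View pics/s1c.png

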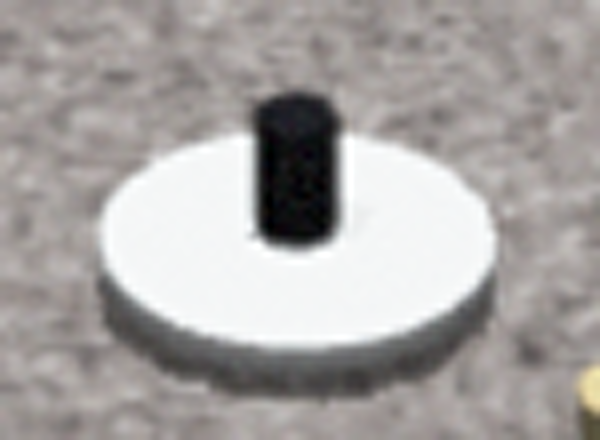

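The wrist view at the same heights puts the lid's knob at (0.456, 0.283), with a 91 mm flange as expected. The top view is about 5 mm off. I'll go part-way down and check again.

Emit:
apply_moves:
  delta_pos:
    - [0.2,0,2]
    - [0.4,0,4]
    - [0.6,0,6]
    - [0.6,0,7.5]
    - [0.6,0,8]
    - [0.6,0,8]
  turn:
    - [0,0,0]
    - [0,0,0]
    - [0,0,0]
    - [0,0,0]
    - [0,0,0]
    - [0,0,0]
  hand: [6,6,6,6,6,6]

```text
time: 2.03
eef_pos: [0.4559, 0.2831, 0.1398]
eef_rot: [-179.9, 0.1, 72.7]
ft_force: [0.5, -0.2, -0.1]
gripper_width: 0.0601
```

```bash
python3 - <<'E'
from h import *
T=wristT();o=get_obs();np.save('T2.npy',T);cv2.imwrite('pics/w2.png',camera('wrist'));print(o['time'],o['eef_pos'],o['eef_rot'],o['ft_force'],o['gripper_width'])
E
```

```text
2.0333 [0.45589454 0.28311634 0.13979232] [-1.79898691e+02  1.11192709e-01  7.26738523e+01] [ 0.5218101  -0.22611027 -0.08028155] 0.06011104017884664
```

View pics/w2.png

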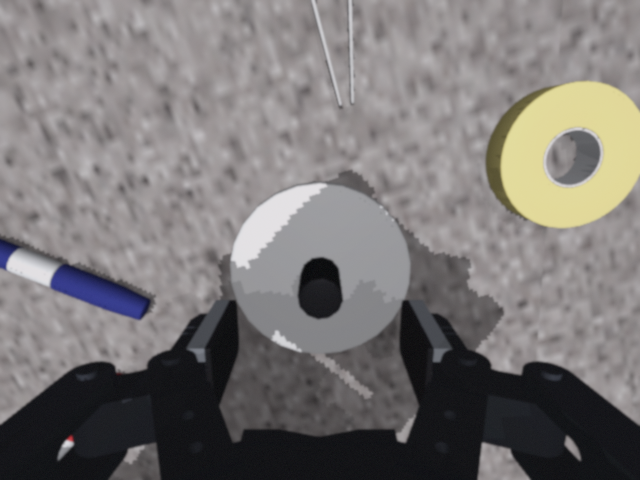

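```bash
python3 - <<'E'
from h import *
T=np.load('T2.npy');w=cv2.imread('pics/w2.png')
cv2.imwrite('pics/w2c.png',cv2.resize(w[250:330,280:360],None,fx=7,fy=7,interpolation=2))
p=plane('wrist',(320.5,297.5),.048,T);print('knob',p)
a=[plane('wrist',uv,.016,T) for uv in [(231,265),(410,265),(320,183),(320,352)]]
print((a[0]+a[1])/2,(a[2]+a[3])/2)
go((p[0],p[1],.094))
E
```

```text
knob [0.45632068 0.28400631 0.048     ]
[0.4574579  0.28746918 0.016     ] [0.45605669 0.28373879 0.016     ]
delta cm [ 0.06 -0.03  4.68] turn z None
```

View pics/w2c.png

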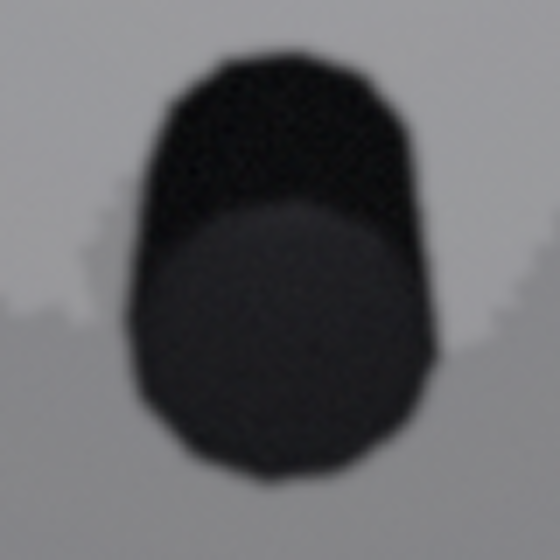

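Emit:
apply_moves:
  delta_pos:
    - [0.1,0,1.5]
    - [0.1,0,3]
    - [0.1,0,4]
    - [0.1,0,4.5]
    - [0.1,0,4.5]
    - [0.1,0,4.5]
    - [0.1,0,4.5]
    - [0.1,0,4.5]
    - [0.1,0,4.5]
    - [0.1,0,4.5]
  turn:
    - [0,0,0]
    - [0,0,0]
    - [0,0,0]
    - [0,0,0]
    - [0,0,0]
    - [0,0,0]
    - [0,0,0]
    - [0,0,0]
    - [0,0,0]
    - [0,0,0]
  hand: [5,5,5,5,5,1,1,1,1,1]

```text
time: 2.92
eef_pos: [0.4575, 0.2844, 0.0969]
eef_rot: [179.9, -0.1, 72.6]
ft_force: [-1.0, -0.8, 5.8]
gripper_width: 0.0183
```

Emit:
apply_moves:
  delta_pos:
    - [0,0,-0.2]
    - [0,0,-0.5]
    - [0,0,-1]
    - [0,0,-2]
    - [0,0,-3.5]
    - [0,0,-5]
    - [0,0,-7]
    - [0,0,-8.5]
    - [0,0,-9.5]
    - [0,0,-10]
    - [0,0,-10]
  turn:
    - [0,0,0]
    - [0,0,0]
    - [0,0,0]
    - [0,0,0]
    - [0,0,0]
    - [0,0,0]
    - [0,0,0]
    - [0,0,0]
    - [0,0,0]
    - [0,0,0]
    - [0,0,0]
  hand: [1,1,1,1,1,1,1,1,1,1,1]

```text
time: 3.83
eef_pos: [0.4574, 0.2844, 0.1972]
eef_rot: [179.9, -0.1, 72.6]
ft_force: [1.4, 0.1, -1.9]
gripper_width: 0.0183
```

```bash
python3 - <<'E'
from h import *
T=wristT();o=get_obs();np.save('T3.npy',T);cv2.imwrite('pics/w3.png',camera('wrist'));print(o['time'],o['eef_pos'],o['eef_rot'],o['ft_force'],o['gripper_width'])
cv2.imwrite('pics/s3.png',camera('side'))
E
```

```text
3.8333 [0.45744145 0.28440153 0.19723311] [ 1.79914317e+02 -9.31889777e-02  7.25935256e+01] [ 1.35580211  0.14229596 -1.87089756] 0.018277604167655982
```

View pics/w3.png

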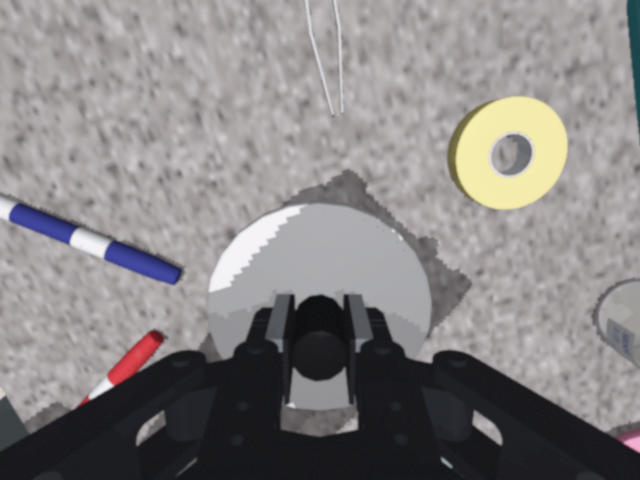

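View pics/s3.png

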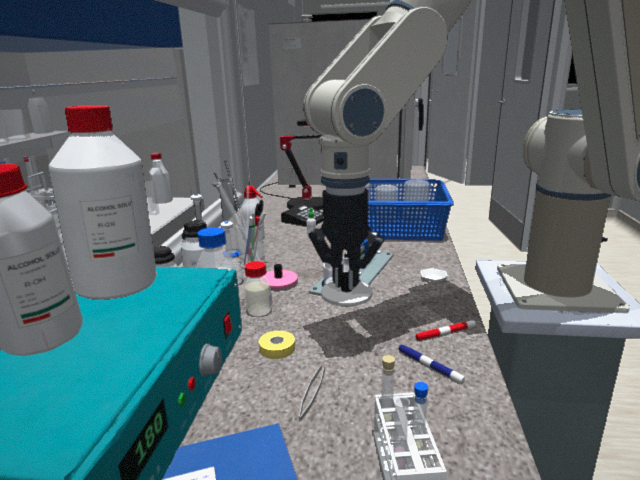

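```bash
python3 - <<'E'
from h import *
T=np.load('T3.npy')
z=.1972-.0969+.016
a=[plane('wrist',uv,z,T) for uv in [(207.5,305),(432,305),(320,204),(320,409)]]
print(a,(a[0]+a[1])/2,(a[2]+a[3])/2, get_obs()['eef_pos'])
k=plane('wrist',(319.5,353),z+.032,T);print(k)
go((.463,-.051,.25))
E
```

```text
[array([0.41584868, 0.30032376, 0.1163    ]), array([0.50083639, 0.27360671, 0.1163    ]), array([0.47050684, 0.32559632, 0.1163    ]), array([0.44399412, 0.24081418, 0.1163    ])] [0.45834254 0.28696524 0.1163    ] [0.45725048 0.28320525 0.1163    ] [0.45676418 0.28398787 0.19563577]
[0.45739117 0.28467721 0.1483    ]
delta cm [-31.78  10.62  -5.44] turn z None
```

Emit:
apply_moves:
  delta_pos:
    - [-1,0.3,-1]
    - [-3,1,-2]
    - [-6,2,-3.5]
    - [-9,3,-5]
    - [-12,4,-5.4]
    - [-15,5,-5.4]
    - [-18,6,-5.4]
    - [-21,7,-5.4]
    - [-24,8,-5.4]
    - [-27,9,-5.4]
    - [-29,9.7,-5.4]
    - [-30.5,10.2,-5.4]
    - [-31.5,10.5,-5.4]
    - [-31.8,10.6,-5.4]
    - [-31.8,10.6,-5.4]
    - [-31.8,10.6,-5.4]
  turn:
    - [0,0,0]
    - [0,0,0]
    - [0,0,0]
    - [0,0,0]
    - [0,0,0]
    - [0,0,0]
    - [0,0,0]
    - [0,0,0]
    - [0,0,0]
    - [0,0,0]
    - [0,0,0]
    - [0,0,0]
    - [0,0,0]
    - [0,0,0]
    - [0,0,0]
    - [0,0,0]
  hand: [1,1,1,1,1,1,1,1,1,1,1,1,1,1,1,1]

```text
time: 5.27
eef_pos: [0.4628, -0.0506, 0.2498]
eef_rot: [-180.0, -0.0, 72.6]
ft_force: [0.6, 1.1, -1.6]
gripper_width: 0.018
```

```bash
python3 - <<'E'
from h import *
T=wristT();o=get_obs();np.save('T4.npy',T);cv2.imwrite('pics/w4.png',camera('wrist'));print(o['time'],o['eef_pos'],o['eef_rot'],o['ft_force'],o['gripper_width'])
E
```

```text
5.2667 [ 0.46280199 -0.0506303   0.24979906] [-1.79964632e+02 -5.57553263e-03  7.25880204e+01] [ 0.60258693  1.12154591 -1.63121458] 0.018008669476260255
```

View pics/w4.png

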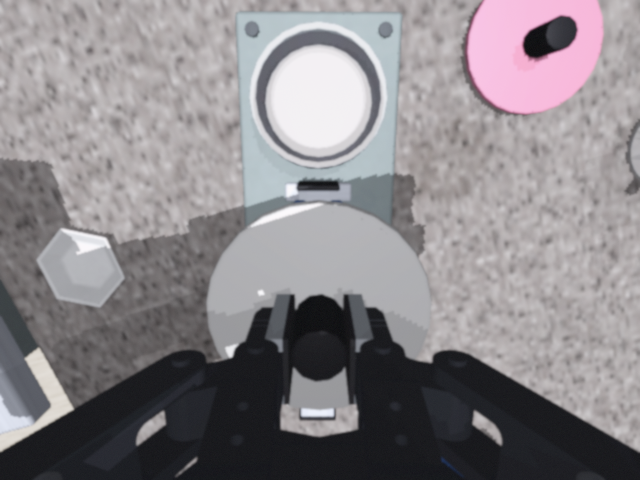

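```bash
python3 - <<'E'
from h import *
T=np.load('T4.npy');w=cv2.imread('pics/w4.png')
cv2.imwrite('pics/w4c.png',cv2.resize(w[5:205,225:415],None,fx=3,fy=3,interpolation=2))
for z in (.058,):
  a=[plane('wrist',uv,z,T) for uv in [(250.5,95),(386.5,95),(318.5,22.5),(318.5,168)]]
  print([x.round(4) for x in a],(a[0]+a[1])/2,(a[2]+a[3])/2,np.linalg.norm(a[0]-a[1]),np.linalg.norm(a[2]-a[3]))
# inner dark ring -> gray
g=cv2.cvtColor(w,6);h=cv2.cvtColor(w,40)
m=cv2.inRange(g,0,110);print(blobs(m,(235,10,405,180),100))
# plate edges at z=.008
for uv in [(237,14),(401,14),(247,222),(391,222)]: print(plane('wrist',uv,.008,T))
E
```

```text
[array([0.45  , 0.0473, 0.058 ]), array([0.5279, 0.0228, 0.058 ]), array([0.5007, 0.0725, 0.058 ]), array([ 0.476 , -0.0063,  0.058 ])] [0.48893341 0.03503281 0.058     ] [0.48833174 0.03310189 0.058     ] 0.08169623042176706 0.08250870587775262
[(np.int32(2450), [257, 32, 123, 127], [316.2, 73.2])]
[0.45259238 0.10494776 0.008     ]
[0.55924499 0.07146642 0.008     ]
[ 0.40906006 -0.03344568  0.008     ]
[ 0.51597822 -0.06697396  0.008     ]
```

View pics/w4c.png

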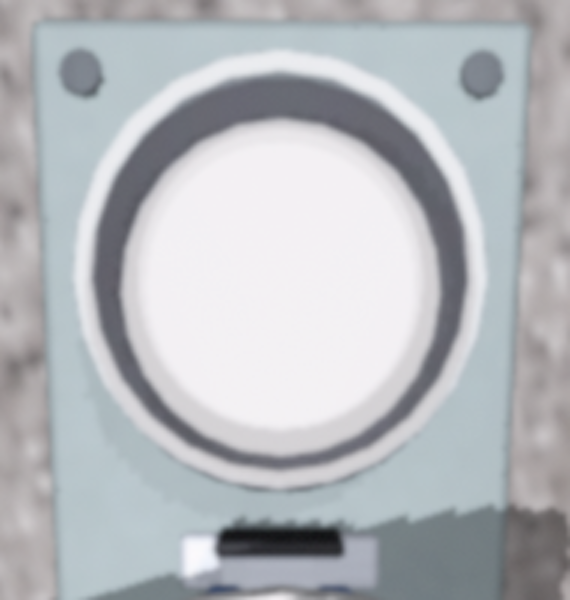

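```bash
python3 - <<'E'
from h import *
go((.4885,.0336,.165),72.55)
E
```

```text
delta cm [ 8.78 -0.06  8.48] turn z 0.08
```

Emit:
apply_moves:
  delta_pos:
    - [1,0,0]
    - [3,0,0.5]
    - [5,0,1.5]
    - [7,0,3]
    - [8.2,0,5]
    - [8.8,0,6.5]
    - [8.8,0,7.5]
    - [8.8,0,8.2]
    - [8.8,0,8.5]
    - [8.8,0,8.5]
    - [8.8,0,8.5]
  turn:
    - [0,0,0]
    - [0,0,0]
    - [0,0,0]
    - [0,0,0]
    - [0,0,0]
    - [0,0,0]
    - [0,0,0]
    - [0,0,0]
    - [0,0,0]
    - [0,0,0]
    - [0,0,0]
  hand: [1,1,1,1,1,1,1,1,1,1,1]

```text
time: 6.23
eef_pos: [0.4896, 0.0327, 0.1653]
eef_rot: [180.0, -0.0, 72.6]
ft_force: [0.2, 0.6, -1.6]
gripper_width: 0.0176
```

```bash
python3 - <<'E'
from h import *
T=wristT();o=get_obs();np.save('T5.npy',T);cv2.imwrite('pics/w5.png',camera('wrist'));print(o['time'],o['eef_pos'],o['eef_rot'],o['ft_force'],o['gripper_width'])
s=camera('side');cv2.imwrite('pics/s5.png',cv2.resize(s[180:320,280:440],None,fx=4,fy=4,interpolation=2))
E
```

```text
6.2333 [0.48958322 0.03273076 0.16533487] [ 1.79969727e+02 -9.07028702e-03  7.25633439e+01] [ 0.23778656  0.56868305 -1.55373062] 0.017637187965636205
```

View pics/w5.png

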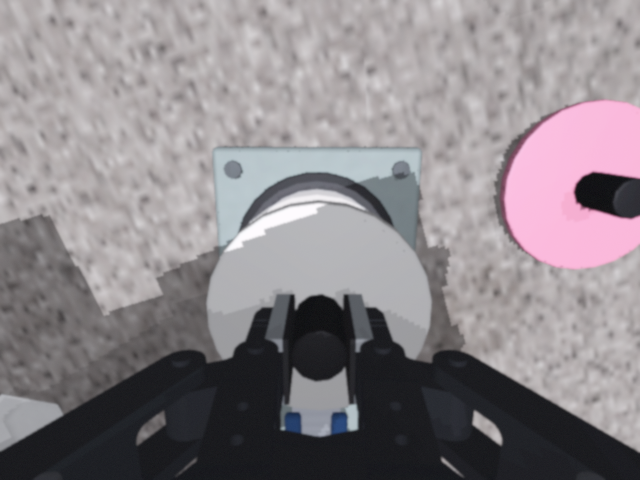

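View pics/s5.png

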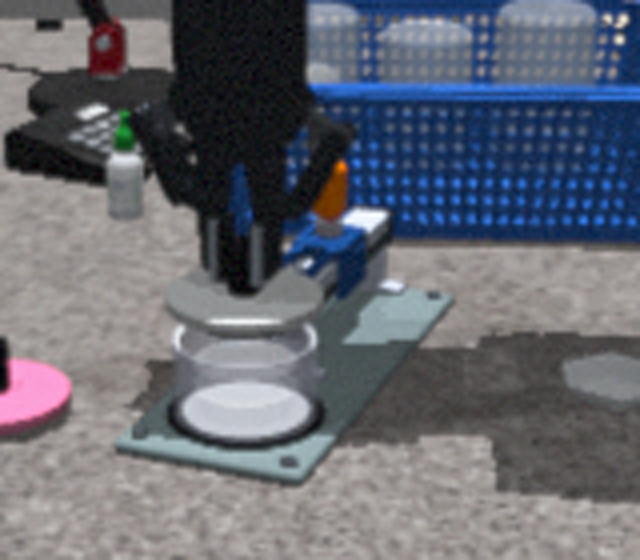

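Emit:
apply_moves:
  delta_pos:
    - [0,0,0.3]
    - [0,0,0.6]
    - [0,0,0.8]
    - [0,0,1.0]
    - [0,0,1.2]
    - [0,0,1.3]
    - [0,0,1.3]
  turn:
    - [0,0,0]
    - [0,0,0]
    - [0,0,0]
    - [0,0,0]
    - [0,0,0]
    - [0,0,0]
    - [0,0,0]
  hand: [1,1,1,1,1,1,1]

```text
time: 6.92
eef_pos: [0.4893, 0.033, 0.1516]
eef_rot: [-180.0, 0.0, 72.6]
ft_force: [-0.5, 0.6, -1.7]
gripper_width: 0.0182
```

Emit:
apply_moves:
  delta_pos:
    - [0,0,0.15]
    - [0,0,0.3]
    - [0,0,0.4]
    - [0,0,0.45]
    - [0,0,0.5]
    - [0,0,0.5]
  turn:
    - [0,0,0]
    - [0,0,0]
    - [0,0,0]
    - [0,0,0]
    - [0,0,0]
    - [0,0,0]
  hand: [1,1,1,1,1,1]

```text
time: 7.42
eef_pos: [0.49, 0.0343, 0.149]
eef_rot: [179.9, -0.1, 72.6]
ft_force: [-6.5, 11.2, 25.4]
gripper_width: 0.0181
```

```bash
python3 - <<'E'
from h import *
s=camera('side');cv2.imwrite('pics/s6.png',cv2.resize(s[210:320,290:430],None,fx=5.5,fy=5.5,interpolation=2))
cv2.imwrite('pics/w6.png',camera('wrist')[100:480]);o=get_obs();print(o['eef_pos'],o['ft_force'],o['ft_torque'])
E
```

```text
[0.4900199  0.03432003 0.14899669] [-6.28205953 11.18289704 25.90327052] [ 1.19923666  1.02132092 -0.05143472]
```

View pics/s6.png

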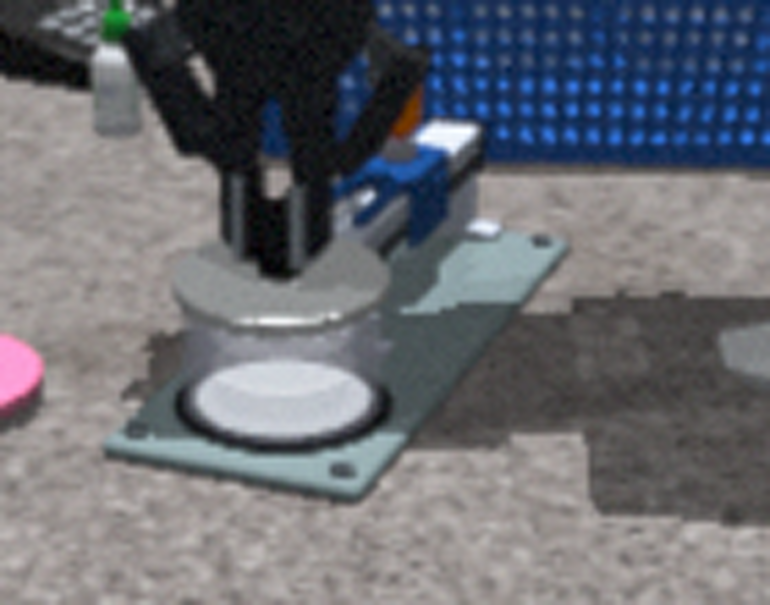

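View pics/w6.png

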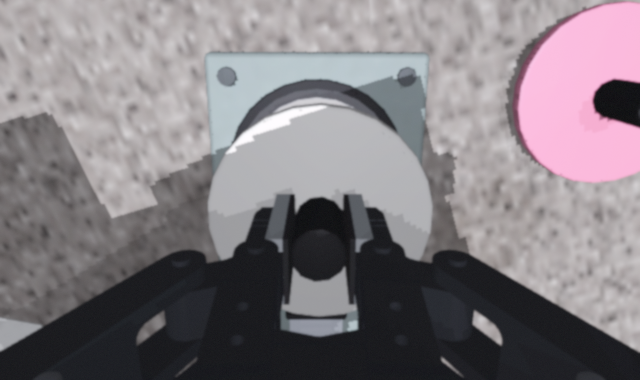

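The force and the wrist view agree that the lid is about 1.5 mm too far towards +y of the tool, and a little short in x. I'll ease up, shift and lower again.

Emit:
apply_moves:
  delta_pos:
    - [0,0,-0.2]
    - [0.05,-0.06,-0.4]
    - [0.1,-0.12,-0.4]
    - [0.1,-0.12,-0.3]
    - [0.1,-0.12,-0.2]
    - [0.1,-0.12,-0.1]
    - [0.1,-0.12,-0.1]
  turn:
    - [0,0,0]
    - [0,0,0]
    - [0,0,0]
    - [0,0,0]
    - [0,0,0]
    - [0,0,0]
    - [0,0,0]
  hand: [1,1,1,1,1,1,1]

```text
time: 8.1
eef_pos: [0.4889, 0.0344, 0.1477]
eef_rot: [180.0, -0.0, 72.6]
ft_force: [1.0, 3.0, 0.6]
gripper_width: 0.0184
```

Emit:
apply_moves:
  delta_pos:
    - [0.03,0,0.05]
    - [0.03,0,0.1]
    - [0.03,0,0.15]
    - [0.03,0,0.15]
  turn:
    - [0,0,0]
    - [0,0,0]
    - [0,0,0]
    - [0,0,0]
  hand: [1,1,1,1]

```text
time: 8.43
eef_pos: [0.489, 0.0343, 0.1468]
eef_rot: [180.0, 0.0, 72.6]
ft_force: [0.4, -0.9, 6.0]
gripper_width: 0.0179
```

Contact came at z = 0.1468 against 0.1469 predicted, with hardly any side force, so the lid should be seated. I'll release it.

Emit:
apply_moves:
  delta_pos:
    - [0,0,-0.05]
    - [0,0,-0.05]
    - [0,0,-0.05]
    - [0,0,-0.05]
    - [0,0,-1]
    - [0,0,-3]
    - [0,0,-5]
    - [0,0,-7]
    - [0,0,-8]
    - [0,0,-8]
  turn:
    - [0,0,0]
    - [0,0,0]
    - [0,0,0]
    - [0,0,0]
    - [0,0,0]
    - [0,0,0]
    - [0,0,0]
    - [0,0,0]
    - [0,0,0]
    - [0,0,0]
  hand: [4.5,4.5,4.5,4.5,4.5,4.5,4.5,4.5,4.5,4.5]

```text
time: 9.27
eef_pos: [0.4898, 0.0346, 0.2289]
eef_rot: [179.8, -0.1, 72.6]
ft_force: [0.4, 0.9, 1.3]
gripper_width: 0.0451
```

```bash
python3 - <<'E'
from h import *
T=wristT();o=get_obs();np.save('T7.npy',T);cv2.imwrite('pics/w7.png',camera('wrist'));print(o['time'],o['eef_pos'],o['eef_rot'],o['ft_force'],o['gripper_width'])
s=camera('side');cv2.imwrite('pics/s7.png',cv2.resize(s[210:320,290:430],None,fx=5.5,fy=5.5,interpolation=2))
E
```

```text
9.2667 [0.4898004  0.03463811 0.22886797] [ 1.79750842e+02 -8.88255904e-02  7.25941697e+01] [0.42010688 0.85500293 1.26520638] 0.04507936994632197
```

View pics/w7.png

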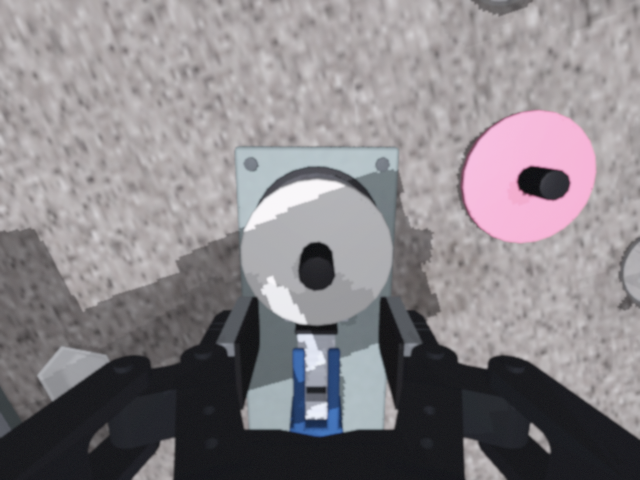

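View pics/s7.png

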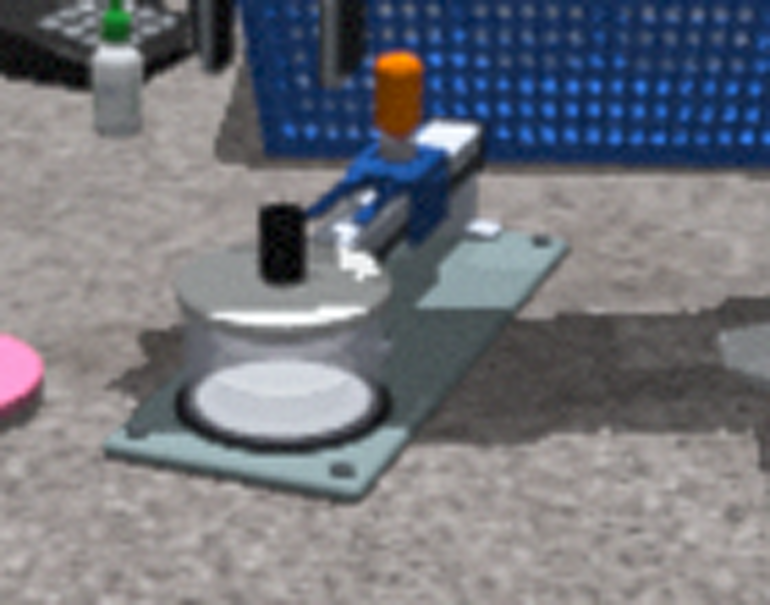

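```bash
python3 - <<'E'
from h import *
T=np.load('T7.npy')
k=plane('wrist',(317.5,272),.098,T);a=[plane('wrist',uv,.066,T) for uv in [(241.5,250),(392.5,250),(317,180),(317,326)]]
print(k,(a[0]+a[1])/2,(a[2]+a[3])/2,np.linalg.norm(a[0]-a[1]),np.linalg.norm(a[2]-a[3]))
go((.447,-.0998,.26),72.6)
E
```

```text
[0.48895511 0.03369832 0.098     ] [0.48947661 0.03606493 0.066     ] [0.48819754 0.03212651 0.066     ] 0.08928595854472089 0.09061357305624541
delta cm [-14.07   0.06  -3.35] turn z -0.0
```

Emit:
apply_moves:
  delta_pos:
    - [-1,0,-1]
    - [-3,0,-2]
    - [-6,0,-3]
    - [-9,0,-3]
    - [-11.5,0,-3]
    - [-13,0,-3]
    - [-13.8,0,-3]
    - [-14,0,-3]
    - [-14,0,-3]
    - [-14,0,-3]
  turn:
    - [0,0,0]
    - [0,0,0]
    - [0,0,0]
    - [0,0,0]
    - [0,0,0]
    - [0,0,0]
    - [0,0,0]
    - [0,0,0]
    - [0,0,0]
    - [0,0,0]
  hand: [5,5,5,5,5,5,5,5,5,5]

```text
time: 10.2
eef_pos: [0.4468, -0.0986, 0.2562]
eef_rot: [-180.0, -0.0, 72.6]
ft_force: [0.3, 0.4, 0.2]
gripper_width: 0.0504
```

```bash
python3 - <<'E'
from h import *
T=wristT();o=get_obs();np.save('T8.npy',T);w=camera('wrist');cv2.imwrite('pics/w8.png',w);print(o['time'],o['eef_pos'],o['eef_rot'],o['ft_force'],o['gripper_width'])
print(blobs(cv2.inRange(cv2.cvtColor(w,40),(5,150,80),(20,255,255)),(200,100,440,400)))
E
```

```text
10.2 [ 0.44675326 -0.09862849  0.25619208] [-1.79964373e+02 -8.30103806e-03  7.25965651e+01] [0.28783071 0.36464021 0.22230865] 0.050392447703139026
[(np.int32(1447), [300, 235, 38, 49], [318.6, 259.7])]
```

View pics/w8.png

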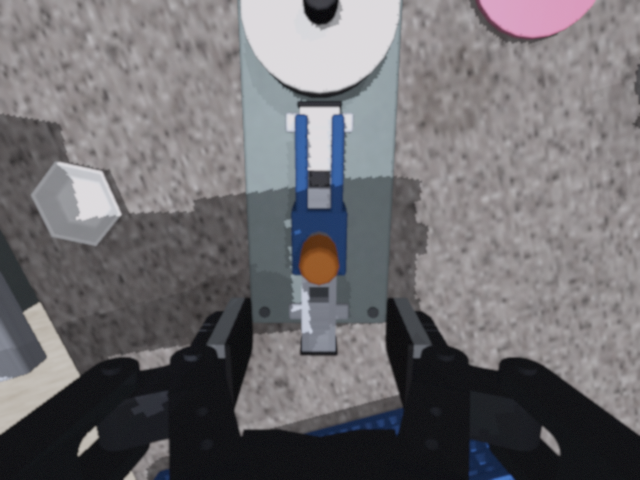

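```bash
python3 - <<'E'
from h import *
T=np.load('T8.npy')
p=plane('wrist',(318.8,265.3),.121,T);print(p, np.hypot(*(p[:2]-[.4888,.0337])))
go((p[0],p[1],.162),72.6)
E
```

```text
[ 0.44653683 -0.09766011  0.121     ] 0.1379915003516861
delta cm [ 0.06 -0.05  9.42] turn z 0.03
```

Emit:
apply_moves:
  delta_pos:
    - [0,0,2]
    - [0,0,4.5]
    - [0,0,7]
    - [0,0,8.5]
    - [0,0,9.3]
    - [0,0,9.4]
    - [0,0,9.4]
    - [0,0,9.4]
    - [0,0,9.4]
    - [0,0,9.4]
    - [0,0,9.4]
    - [0,0,9.4]
  turn:
    - [0,0,0]
    - [0,0,0]
    - [0,0,0]
    - [0,0,0]
    - [0,0,0]
    - [0,0,0]
    - [0,0,0]
    - [0,0,0]
    - [0,0,0]
    - [0,0,0]
    - [0,0,0]
    - [0,0,0]
  hand: [5,5,5,5,5,5,5,1,1,1,1,1]

```text
time: 11.25
eef_pos: [0.4466, -0.0989, 0.1636]
eef_rot: [180.0, -0.0, 72.6]
ft_force: [-2.9, 1.0, 9.5]
gripper_width: 0.02
```

Emit:
apply_moves:
  delta_pos:
    - [0,0,-0.2]
    - [0,0,-0.5]
    - [0,0,-0.8]
    - [0,0,-1.1]
    - [0,0,-1.3]
    - [0,0,-1.35]
    - [0,0,-1.35]
  turn:
    - [0,0,0]
    - [0,0,0]
    - [0,0,0]
    - [0,0,0]
    - [0,0,0]
    - [0,0,0]
    - [0,0,0]
  hand: [1,1,1,1,1,1,1]

```text
time: 11.83
eef_pos: [0.4466, -0.099, 0.1759]
eef_rot: [-180.0, -0.0, 72.6]
ft_force: [0.1, 0.2, -7.9]
gripper_width: 0.0201
```

```bash
python3 - <<'E'
from h import *
o=get_obs();print(o['time'],o['eef_pos'],o['ft_force'],o['gripper_width'])
s=camera('side');cv2.imwrite('pics/s9.png',cv2.resize(s[200:310,290:430],None,fx=5.5,fy=5.5,interpolation=2))
E
```

```text
11.8333 [ 0.44658724 -0.09896292  0.17594588] [ 0.14659167  0.19281211 -7.92622242] 0.020064717100177463
```

View pics/s9.png

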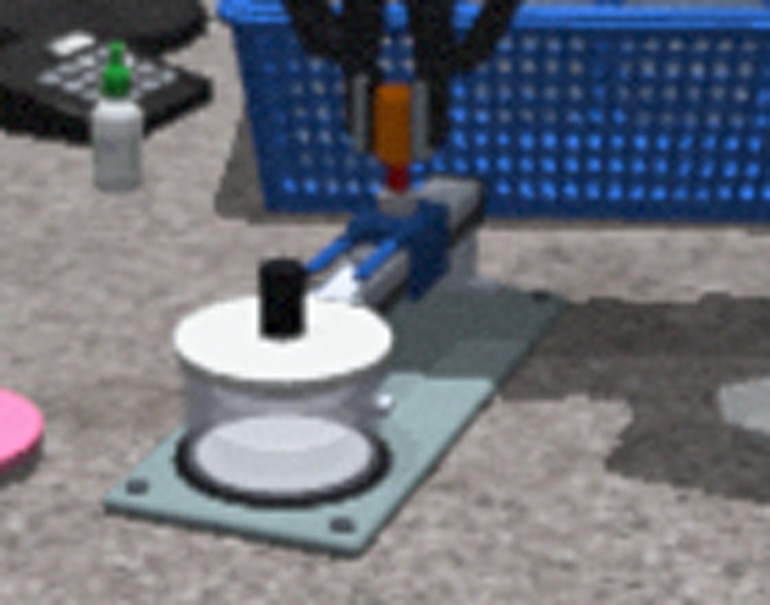

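Emit:
apply_moves:
  delta_pos:
    - [0.2,0,0]
    - [0.6,0,0]
    - [1.1,0,0]
    - [1.7,0,0]
    - [2.3,0,0]
    - [2.9,0,0]
    - [3.4,0,0]
    - [3.75,0,0]
    - [3.95,0,0]
    - [3.95,0,0]
    - [3.95,0,0]
  turn:
    - [0,0,0]
    - [0,0,0]
    - [0,0,0]
    - [0,0,0]
    - [0,0,0]
    - [0,0,0]
    - [0,0,0]
    - [0,0,0]
    - [0,0,0]
    - [0,0,0]
    - [0,0,0]
  hand: [1,1,1,1,1,1,1,1,1,1,1]

```text
time: 12.8
eef_pos: [0.4586, -0.0611, 0.1759]
eef_rot: [-180.0, -0.0, 72.6]
ft_force: [-0.4, 0.8, -8.3]
gripper_width: 0.0204
```

```bash
python3 - <<'E'
from h import *
o=get_obs();print(o['time'],o['eef_pos'],o['ft_force'],o['gripper_width'])
T=wristT();cv2.imwrite('pics/w10.png',camera('wrist'))
s=camera('side');cv2.imwrite('pics/s10.png',cv2.resize(s[200:310,290:430],None,fx=5.5,fy=5.5,interpolation=2))
print(np.hypot(*(o['eef_pos'][:2]-[.4888,.0337])));go((.4589,-.0617,.1759))
E
```

```text
12.8 [ 0.4585774  -0.06108763  0.17591926] [-0.41017911  0.84017174 -8.3413258 ] 0.02038604657076817
0.09948919697699143
delta cm [-0.02  0.05  0.  ] turn z None
```

View pics/w10.png

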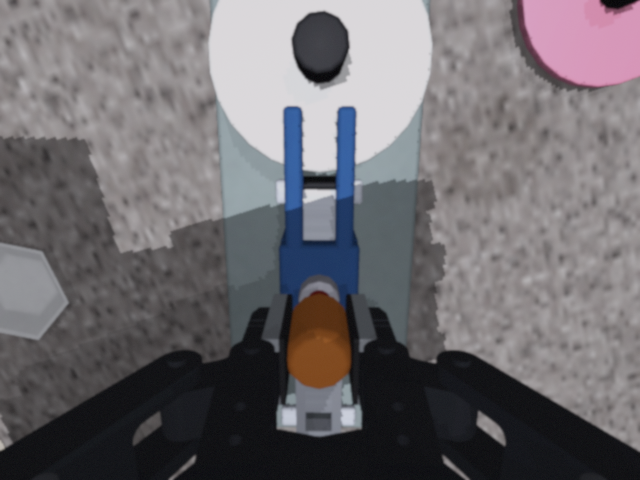

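View pics/s10.png

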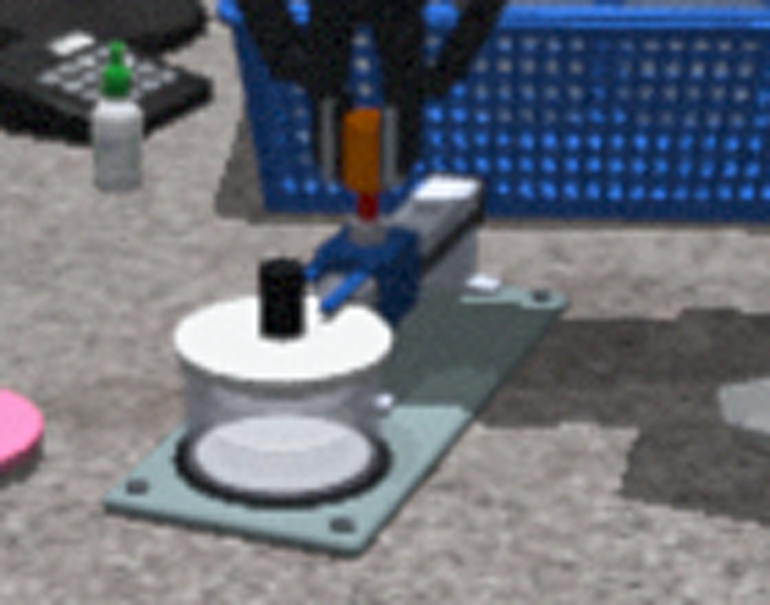

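The tongue is over the lid flange and clear of the knob, 39.7 mm along. I'll lower the pin.

Emit:
apply_moves:
  delta_pos:
    - [0,0,0.2]
    - [0,0,0.4]
    - [0,0,0.6]
    - [0,0,0.8]
    - [0,0,1.0]
    - [0,0,1.15]
    - [0,0,1.25]
    - [0,0,1.25]
  turn:
    - [0,0,0]
    - [0,0,0]
    - [0,0,0]
    - [0,0,0]
    - [0,0,0]
    - [0,0,0]
    - [0,0,0]
    - [0,0,0]
  hand: [1,1,1,1,1,1,1,1]

```text
time: 13.57
eef_pos: [0.4585, -0.0614, 0.1637]
eef_rot: [-180.0, 0.0, 72.6]
ft_force: [-2.3, 0.4, 0.7]
gripper_width: 0.0198
```

Emit:
apply_moves:
  delta_pos:
    - [0,0,0.05]
    - [0,0,0.08]
    - [0,0,0.08]
    - [0,0,0.08]
  turn:
    - [0,0,0]
    - [0,0,0]
    - [0,0,0]
    - [0,0,0]
  hand: [1,1,1,1]

```text
time: 13.9
eef_pos: [0.4586, -0.0613, 0.1636]
eef_rot: [180.0, 0.0, 72.6]
ft_force: [-6.2, 0.9, 12.2]
gripper_width: 0.0199
```

```bash
python3 - <<'E'
from h import *
o=get_obs();print(o['time'],o['eef_pos'],o['ft_force'],o['gripper_width'])
cv2.imwrite('pics/w11.png',camera('wrist'))
s=camera('side');cv2.imwrite('pics/s11f.png',s);cv2.imwrite('pics/s11.png',cv2.resize(s[200:310,290:430],None,fx=5.5,fy=5.5,interpolation=2))
E
```

```text
13.9 [ 0.45858202 -0.06134586  0.16360009] [-6.21385842  0.9141642  12.17813921] 0.019948247159512
```

View pics/w11.png

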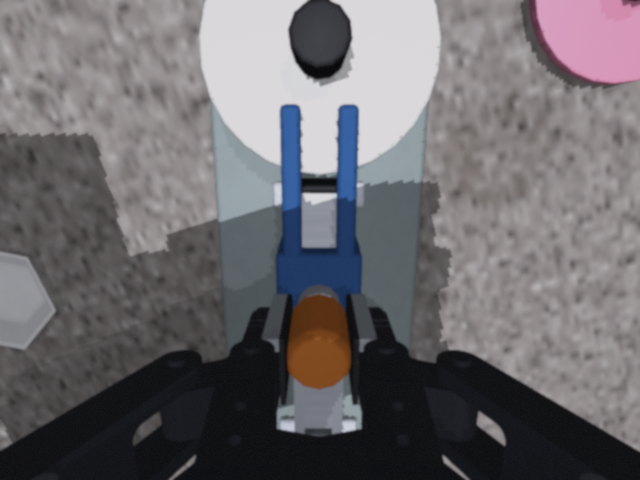

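View pics/s11.png

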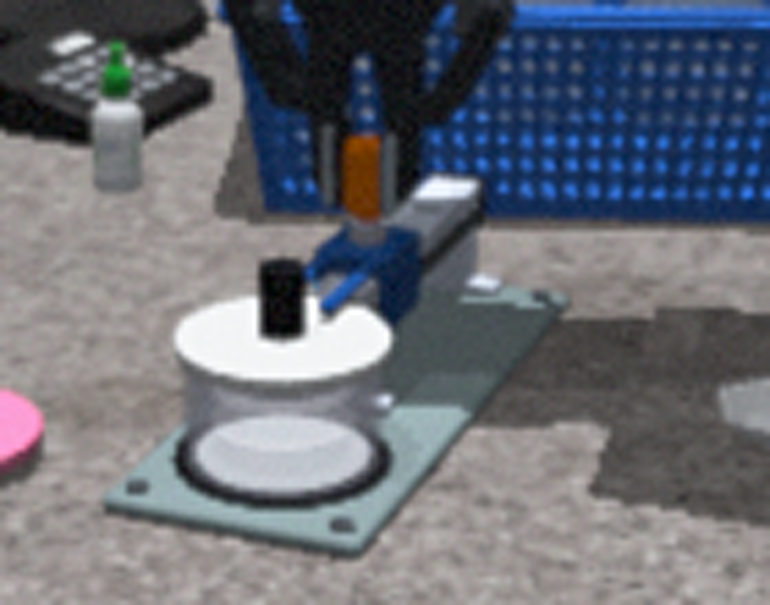

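The pin is on its stop: 11 N more push moved it only 0.1 mm, and no red of the pin shows. I'll ease most of that push and hand in.

Emit:
apply_moves:
  delta_pos:
    - [0,0,-0.04]
    - [0,0,-0.04]
    - [0,0,-0.04]
  turn:
    - [0,0,0]
    - [0,0,0]
    - [0,0,0]
  hand: [1,1,1]

```text
time: 14.25
eef_pos: [0.4586, -0.0613, 0.1636]
eef_rot: [180.0, 0.0, 72.6]
ft_force: [-4.4, 0.6, 8.9]
gripper_width: 0.0199
```

```bash
python3 - <<'E'
from h import *
o=get_obs();print(o['time'],o['eef_pos'],o['ft_force'],o['gripper_width'])
sign_off()
E
```

```text
14.25 [ 0.45857801 -0.06133104  0.1636352 ] [-4.36407356  0.57357931  8.88689112] 0.019925857679919577
the job is handed in; nothing more can be done
```

The jar is closed and locked, and I handed the job in at 14.3 s with the orange knob still gripped. sign_off gave no verdict.

**Lid:** I put the white lid on the jar and let go of it. The first try caught on the jar's wall at about 25 N. I eased up, shifted about 1.5 mm and lowered it again. It then went down to the predicted height (tool at 0.1468 m, 0.1469 m predicted) with hardly any side force. After I let go it looked flat and centred in both the wrist and side pictures.

**Lock:** I lifted the orange knob about 12 mm and slid the section 39.7 mm towards the jar. Then I lowered the pin until the knob was back at its fully-down height (0.1636 m both times). Pushing about 11 N harder moved it only 0.1 mm, so it is on its stop. No red of the pin shows, and the tongue reaches over the lid flange, clear of the black knob.

**At hand-in:** The grip was still closed on the knob, with about 9 N of downward push and 4 N sideways. I touched none of the bystanders and the last pictures showed nothing disturbed, but I did not measure their positions again.

**Disagreements:**
- The top camera placed the lid about 5 mm off from the wrist camera; I used the wrist camera.
- Sizes measured in the wrist pictures came out 1–3 % small.
- The finger opening read about 2 mm less than the knobs' diameters on both grips.

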